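Clear the packing bench: sort card bundles, meal box and sauce pots

TASK

Tidy the packing bench: put the unpacked meal box upright into the cardboard crate beside the one already packed there, without shifting that one, and stand both lidded sauce pots upright in the low grey tray. Lay the two banded card bundles flat on the sloping steel rack, the larger underneath and the smaller centred on top of it from side to side, each lengthways up the slope with its lower end resting against the front lip (within about a centimetre). Set everything down rather than dropping it, and let go of it all.

Things in the scene. Friction and masses are not known exactly. Their poses are not given: they have to be found in the camera images.
- large_bundle_c (a point): Centre of the large banded bundle of white flat card blanks, a rigid flat block 100 (its x) by 60 (its y) by 12 (z) mm with a thin blue band across it near one end, about 80 g. Lies flat on the bench; grasp it across the 60 mm width.
- small_bundle_c (a point): Centre of the small banded bundle of white flat card blanks, 76 (its x) by 44 (its y) by 12 (z) mm, blue band near one end, about 50 g. Lies flat on the bench; grasp it across the 44 mm width.
- meal_box_c (a point): Centre of the loose yellow card meal box, 56 by 56 by 50 mm high, closed, white panel on its top, about 120 g. Its x and y axes are square to its sides, z is up.
- tall_pot_c (a point): Centre of the tall round sauce pot with lid, 48 mm diameter, 62 mm high, white with a grey lid, about 110 g; z is its axis, up.
- short_pot_c (a point): Centre of the short, wide round sauce pot with lid, 56 mm diameter, 36 mm high, white with a grey lid, about 80 g; z is its axis, up.
- packed_box_c (a point): Centre of the yellow meal box already packed in the cardboard crate, same 56 by 56 by 50 mm, loose, standing in the +y half of the crate (its centre about 48 mm from the crate's centre along the crate's y). It must stay where it is.
- deck: Sloping shelf of the fixed steel rack, 20 degrees, low end towards the robot with a lip. Origin: on its surface at the foot of the lip, midway across, 16 mm above the bench. x runs up the slope, y across, z square to the surface, up. Surface 130 mm long, 150 wide, no side walls; lip 26 mm above the surface, 6 mm thick; top end about 60 mm above the bench.
- crate: Open brown cardboard crate, fixed to the bench, outside 140 (its x) by 190 (its y) by 32 mm high, walls and floor 4 mm. Origin: centre of its underside, on the bench. One meal box stands in its +y half; the -y half is free.
- pot_tray: Empty low grey plastic tray for the sauce pots, fixed to the bench, outside 120 (its x) by 190 (its y) by 18 mm high, walls and floor 4 mm. Origin: centre of its underside, on the bench. Both pots fit side by side along its y.
Things that resemble listed ones, but are neither listed nor needed, are in the scene too. What is shaped like the part that bears short_pot_c but red is not meant. Leave any pink look-alike of the part that bears large_bundle_c alone.

How it is judged:
By the outcome, as a careful person would: the job done as asked, in the order asked, and still so for the second after the job is handed in, with the robot touching nothing.
It also fails if it takes over 128 s, if anything falls off the work surface, if the arm or the gripper's body presses on something with over 40 N, if the wrist force passes 120 N, or if a joint passes its speed limit or range.

ROBOT

A 6-joint arm with a two-finger parallel gripper is mounted at the origin on the work surface. World frame = base frame: x ahead of the robot, y to its left, z up, the work surface at z = 0. Lengths are in mm, angles in rad, forces in N, time in s.
With the tool pointing down it reaches from about 300 to 1000 mm from the base axis. Payload 5.1 kg.
Tool frame: the origin (TCP) lies on the centre line of the jaws, within the pads' length; the fingertips stand bot.tcp_to_tips ahead of it and the grasp point (between the pads) lies 2 mm behind it (bot.tcp_to_tips is the distance from the TCP to the fingertips, in mm); x points along the fingers, z is the direction in which the jaws open and shut, and the axes are right-handed (so a half turn about x gives the same grasp; the last joint's range is limited). The gripper opens to 95 mm and grips with 3 to 60 N. Pads are 20 mm wide; open, the fingers measure 119 mm over their backs; the gripper's body (75 mm by 180 mm) begins 59 mm behind the grasp point.
Start: joints at [-1.319, 0.124, 1.65, -0, 1.367, -0.083], TCP at [213.545, -613.908, 231.656] pointing down, gripper open.
Joint ranges: [-2.61, 2.61], [-1.02, 2.33], [0.03, 2.71], [-1.35, 4.49], [0.32, 2.68], [-2.91, 2.91]. Speed limits (rad/s): [2.57, 2.57, 3.14, 3.14, 3.14, 3.14].

INTERFACE

Orientations are given as [roll, pitch, yaw] about the fixed x, y, z axes, in that order (R = Rz(yaw) Ry(pitch) Rx(roll)).
In Python, from plant import readout, vision, workorder, finder, bot gives the robot as it stands. The module is installed in compiled form; this text tells all that it offers.
- The arm moves only by the shell command python3 -m pendant 'ROWS'. ROWS is JSON, a list that holds one entry, the list of rows, each a list of 5 numbers: the gripper's target within -1 to 1 (shut at 1, half-way at 0, fully open at -1), then the shift along the tool's x, y, z in mm, then the turn about the tool's x in rad. A call has 1 to 5 rows; each row shifts and turns the commanded pose from where the row before left it, along the tool's axes as they then stand; what a row does not reach is not made up. A row lasts 1/8 s, in which the tool goes at most 62.5 mm and 10.7 degrees, less where a joint would pass 70% of its speed; a pose out of reach is approached as far as the arm can. A call with a gripper value outside its range is refused whole. The fingers move at their own pace and stop on an object; the grip force is fixed at half the most. Time passes only in rows, so rows that do not move let the fingers close. It gives the time, the measured TCP pose, the force and the opening at its end, in the units of the state.
- readout.get_obs(): the state, without advancing time (a new reading comes with each control period).
- vision.read_camera(name): name is "scene" or "top"; returns the picture (400x640x3 uint8, red, green, blue); there is no depth.
- vision.camera_info(name): a dict with "K" (3x3 intrinsics, pixels), "eye" and "attitude" of the camera in the world. Camera axes: x right, y down, z forward; pixel columns grow to the right and rows downward; lengths in mm; the calibration is good to about 2 mm. A picture is of the moment at which its call begins. camera_info takes no time and is no camera call.
- workorder.job_done(): hands the job in, once; it reports no verdict.
Trained networks look in the newest picture that a camera, given by its name, has taken for a name from the list of things; names that differ only in an ending like _2 or _b are one class to them, and where a whole thing is asked for, a point or a joint stands for the part that bears it (a point fixed in the world has none). Each returns a list of dicts, best first, with "p" (0 to 1); they miss things now and then, are a little off and sometimes report something else, mostly with a low value. They report only what shows in the picture. A call takes as long as a camera call. They do not tell look-alikes from the thing itself.
- finder.search_frame(camera, query): "point" ([x, y, z] in mm, in the coordinates of the camera as it stood for that picture, good to about 4 mm: the middle of the surface that is visible of it).
- finder.mark_of(camera, query): "point" ([x, y, z] in mm, in the coordinates of the camera as it stood for that picture, good to about 4 mm: a listed point, or the origin of a listed thing).
The state is a dict: "t": time; "q": joint angles; "joint_velocities": joint speeds; "tau": joint torques, N m; "eef_pos": TCP position; "eef_rot": TCP orientation; "wrist_force": force on the tool from outside, world axes, zero at the start; "wrist_torque": the same for the moment, N m; "opening": opening from 0.0 (shut) to 1.0 (fully open).
Only numpy, scipy, OpenCV 4.12 (cv2) and the standard library are available. Lean on these libraries where they do the work, as an engineer would, in place of code of your own. Each camera call takes 0.05 s, during which the arm holds its last target. There are 200 camera calls.

## Working session

There is one attempt and no reset: what is moved stays moved. The work goes in short steps, Python scripts to look and compute and a shell command to move; the robot and the scene stay as the last step left them, time stands still between calls to the robot, and variables do not carry over. Pictures are saved under pics/ and viewed, about 12 in all and at most 16, crops included, and the job is handed in when it is done.

```bash
mkdir -p pics; cat > h.py <<'E'
import numpy as np, cv2
from scipy.spatial.transform import Rotation as R
from plant import readout, vision, workorder, finder, bot
def cam(n):
    c=vision.camera_info(n); a=np.array(c["attitude"],float)
    M=a if a.shape==(3,3) else (R.from_euler('xyz',a).as_matrix() if a.size==3 else R.from_quat(a).as_matrix())
    return np.array(c["K"]),np.array(c["eye"]),M
def towrld(n,p):
    K,e,M=cam(n); return e+M@np.array(p)
def pix(n,P):
    K,e,M=cam(n); q=K@(M.T@(np.array(P,float)-e)); return q[:2]/q[2]
def onplane(n,uv,z):
    K,e,M=cam(n); d=M@np.linalg.solve(K,[uv[0],uv[1],1.]); return e+d*(z-e[2])/d[2]
def save(n,f):
    im=vision.read_camera(n); cv2.imwrite(f,im[:,:,::-1]); return im
E
python3 - <<'E'
from h import *
for n in("scene","top"):
    save(n,f"pics/{n}0.png"); print(n,vision.camera_info(n))
    for q in "large_bundle_c small_bundle_c meal_box_c tall_pot_c short_pot_c packed_box_c deck crate pot_tray".split():
        for d in finder.mark_of(n,q): print(q,round(d["p"],2),towrld(n,d["point"]).round(),pix(n,towrld(n,d["point"])).round())
s=readout.get_obs();print(s,bot.tcp_to_tips)
E
```

```text
scene {'K': array([[430.88853303,   0.        , 324.11072568],
       [  0.        , 430.88853303, 193.42245575],
       [  0.        ,   0.        ,   1.        ]]), 'eye': array([ 816.43351879, -512.30824466,  692.19186923]), 'attitude': array([-2.35993966, -0.00541641,  0.6293396 ])}
large_bundle_c 0.86 [ 450. -156.    4.] [278. 258.]
large_bundle_c 0.77 [ 263. -221.    7.] [187. 234.]
small_bundle_c 0.56 [408. 317.   7.] [383. 131.]
meal_box_c 0.8 [ 407. -282.   27.] [213. 286.]
tall_pot_c 0.8 [458.  24.  32.] [334. 197.]
short_pot_c 0.59 [457. 141.  20.] [363. 171.]
packed_box_c 0.59 [ 595. -204.   29.] [323. 309.]
deck 0.69 [543. 246.  19.] [417. 162.]
crate 0.71 [ 595. -251.   -1.] [307. 338.]
pot_tray 0.71 [644.  -0.  -1.] [404. 255.]
top {'K': array([[382.78083871,   0.        , 324.15982945],
       [  0.        , 382.78083871, 202.2422927 ],
       [  0.        ,   0.        ,   1.        ]]), 'eye': array([373.87641894,   9.9229223 , 831.32731935]), 'attitude': array([-3.03973071,  0.00380017, -1.56756851])}
large_bundle_c 0.76 [ 270. -227.    2.] [437. 291.]
large_bundle
[... 498 characters left out ...]
2.]
pot_tray 0.83 [642.   4.  -1.] [329. 121.]
{'t': 1.0, 'q': array([-1.31860410e+00,  1.23768177e-01,  1.65029414e+00, -1.89763688e-05,
        1.36749943e+00, -8.26201443e-02]), 'joint_velocities': array([-0.00095368,  0.00065502,  0.00100577,  0.00069444,  0.00013604,
       -0.00143875]), 'tau': array([-4.24686041e-04, -4.17595553e+01, -3.60238016e+01,  7.76481349e-02,
        4.29535343e-02,  1.85479131e-06]), 'eef_pos': array([ 213.53767482, -613.9128871 ,  231.68029638]), 'eef_rot': array([-0.62393181,  1.57076026, -1.85991194]), 'wrist_force': array([0.08327552, 0.14283595, 0.4944363 ]), 'wrist_torque': array([0.04299676, 0.01239031, 0.00383541]), 'opening': 0.9979595306690918} 17.0
```

View pics/top0.png

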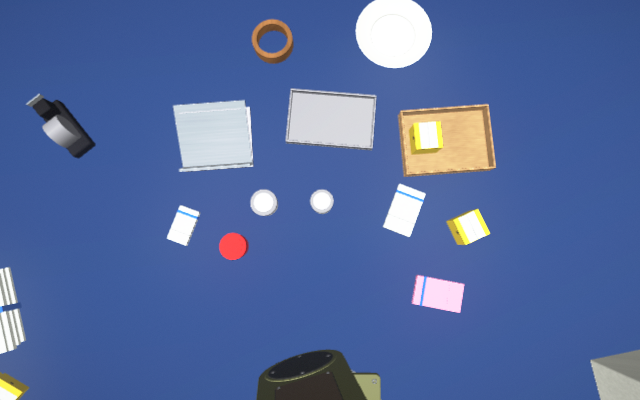

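View pics/scene0.png

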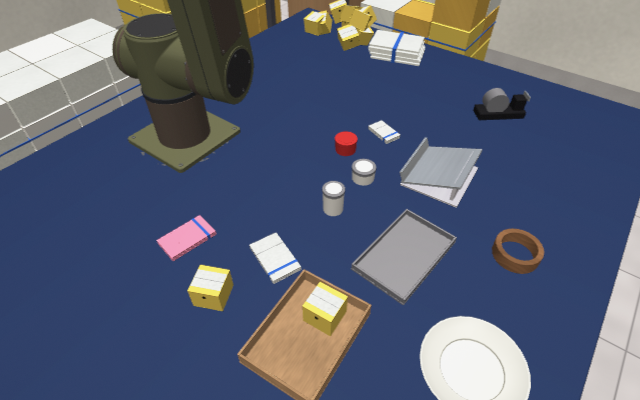

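Candidates: 
- Large bundle: white at top-view px (405,212), against the pink look-alike at (438,293).
- Short pot: white at (264,202), against the red one at (233,246).
- Meal box: loose at (468,227), against the packed one at (428,136), with another at bottom left (8,390).
- Small bundle: (184,225), with a white stack at (8,310).

I choose the white bundle, the white pot, the loose box at (468,227) and the small bundle at (184,225). Next I measure edges and yaws.

```bash
cat > meas.py <<'E'
from h import *
def rect(n,im,c,z,mask,win=45):
    """min-area rectangle of the blob of mask nearest pixel c, on plane z: centre, sides, yaw of long side"""
    m=np.zeros_like(mask); x,y=map(int,c); m[max(0,y-win):y+win,max(0,x-win):x+win]=mask[max(0,y-win):y+win,max(0,x-win):x+win]
    m=cv2.morphologyEx(m,cv2.MORPH_CLOSE,np.ones((3,3),np.uint8))
    cs,_=cv2.findContours(m,cv2.RETR_EXTERNAL,cv2.CHAIN_APPROX_NONE)
    k=max(cs,key=cv2.contourArea)[:,0,:]
    P=np.array([onplane(n,p,z)[:2] for p in k],np.float32)
    (cx,cy),(w,h),a=cv2.minAreaRect(P)
    if h>w:w,h,a=h,w,a+90
    return np.round([cx,cy,w,h,(a+90)%180-90],1)
def masks(im):
    f=im.astype(int); r,g,b=f[...,0],f[...,1],f[...,2]
    u=lambda m:(m*255).astype(np.uint8)
    return dict(notblue=u((r>90)|(g>110)),white=u((f.min(2)>150)),yellow=u((r>120)&(b<80)))
E
python3 - <<'E'
from meas import *
for n,px in (("top",dict(large=(405,212),small=(184,225),boxw=(472,227),pack=(428,136),crate=(447,140),tray=(331,119),tall=(321,201),short=(264,202),red=(233,246))),
 ("scene",dict(large=(276,257),small=(384,131),crate=(306,335),tray=(405,255),tall=(334,190),short=(364,167)))):
    im=vision.read_camera(n);M=masks(im)
    for k,c in px.items():
        z=dict(large=12,small=12,boxw=50,pack=54,crate=32,tray=18,tall=62,short=36,red=36)[k]
        mk='white' if k in('boxw','pack') else 'notblue'
        print(n,k,rect(n,im,c,z,M[mk],80 if k in('crate','tray') else 26))
im=vision.read_camera("top")
a=cv2.resize(im[170:320,155:305],(400,400),interpolation=cv2.INTER_CUBIC);b=cv2.resize(im[170:320,370:520],(400,400),interpolation=cv2.INTER_CUBIC)
cv2.imwrite("pics/crop1.png",np.hstack([a,b])[:,:,::-1])
im=vision.read_camera("scene")
a=cv2.resize(im[120:220,380:500],(780,580),interpolation=cv2.INTER_CUBIC);cv2.imwrite("pics/crop2.png",a[:,:,::-1])
t=R.from_euler('xyz',readout.get_obs()["eef_rot"]).as_matrix();print(t.round(3))
E
```

```text
top large [ 442.  -157.8  105.    65.   -21.1]
top small [408.1 315.5  79.9  50.9 -20. ]
top boxw [ 405.  -286.9   56.    36.1   24.8]
top pack [ 595.5 -202.1   56.9   36.9    4.6]
top crate [ 590.7 -245.9  199.6  147.6  -85.5]
top tray [ 6.411e+02 -2.000e-01  1.917e+02  1.261e+02  8.540e+01]
top tall [4.551e+02 1.950e+01 4.880e+01 4.850e+01 2.000e-01]
top short [455.4 140.   56.8  54.6 -89.8]
top red [365.  202.1  61.2  58.4 -55.2]
scene large [ 456.6 -164.7  132.4   63.9  -21.5]
scene small [412.2 312.4  87.2  56.5 -21.1]
scene crate [ 550.1 -250.1  242.   212.8    3.8]
scene tray [646.   -5.2 198.9 121.9  85.2]
scene tall [472.8  -2.6  96.9  46.1 -53.7]
scene short [467.  125.8  88.   52.9 -56.6]
[[-0.     0.944  0.329]
 [ 0.     0.329 -0.944]
 [-1.    -0.    -0.   ]]
```

View pics/crop1.png

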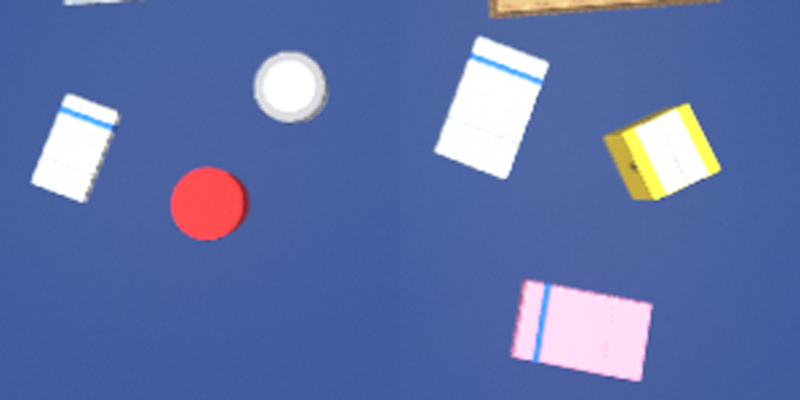

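View pics/crop2.png

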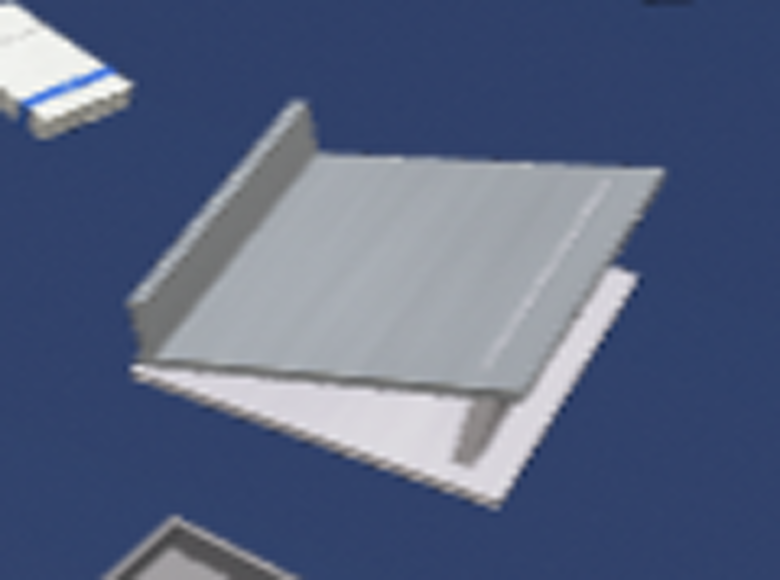

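The crop confirms the choices: plain white bundles with a blue band at (184,225) and (405,212), the pink decoy lower right, the grey-lidded pot above the red decoy, and the white-panelled yellow box. The rack's lip is at left in the scene view, and I read its foot corners at px (429,147) and (404,182) and its top corners at (482,150) and (460,188). Next I fit the deck and plan the box.

```bash
cat > go.py <<'E'
from h import *
import sys
def st():
    s=readout.get_obs(); T=R.from_euler('xyz',s["eef_rot"]).as_matrix(); return s,T,np.degrees(np.arctan2(T[1,2],T[0,2]))
def plan(seq):
    """seq of (x,y,z,jawyaw deg): print turn then shifts in tool axes after the turn"""
    s,T,yaw=st(); p=s["eef_pos"]
    for x,y,z,w in seq:
        dw=(w-yaw+90)%180-90; n=yaw+dw; c,si=np.cos(np.radians(n)),np.sin(np.radians(n))
        d=np.array([x,y,z])-p; ty=np.array([-si,c])*-1  # tool y = z cross x (x down)
        zt=np.array([c,si]); yt=np.cross([c,si,0],[0,0,-1])[:2]
        print(f"to {x,y,z,w}: turn {-np.radians(dw):.3f} rad, x {-d[2]:.1f} y {yt@d[:2]:.1f} z {zt@d[:2]:.1f}")
        p=np.array([x,y,z]);yaw=n
if __name__=="__main__":
    s,T,y=st();print("t %.1f"%s["t"],s["eef_pos"].round(1),"yaw %.1f"%y,"open %.3f"%s["opening"],"F",s["wrist_force"].round(1)); 
    if len(sys.argv)>1: plan(eval(sys.argv[1]))
E
python3 - <<'E'
from h import *
from scipy.optimize import least_squares
obs=np.array([[428.9,146.7],[403.8,182.1],[482.3,149.7],[460.3,188.1]])
L=np.array([[0,75,0],[0,-75,0],[130,75,0],[130,-75,0]])
def P(v,L): return (R.from_euler('zy',[v[2],-np.radians(20)]).as_matrix()@L.T).T+[v[0],v[1],16]
f=lambda v:(np.array([pix("scene",p) for p in P(v,L)])-obs).ravel()
r=least_squares(f,[543,246,0]);print(r.x,np.degrees(r.x[2]),r.fun.round(1))
print([pix("top",p).round(1) for p in P(r.x,L)])
im=cv2.imread("pics/top0.png");
for s_ in (0,): 
    q=np.array([pix("top",p) for p in P(r.x,L)]);c=im[80:190,155:275]
    c=cv2.resize(c,None,fx=5,fy=5,interpolation=cv2.INTER_CUBIC)
    for a in q: cv2.drawMarker(c,tuple(int(v) for v in ((a-[155,80]+.5)*5)),(0,0,255),0,12,1)
    cv2.imwrite("pics/deck.png",c)
E
python3 go.py "[(405,-287,120,-65.2),(405,-287,46,-65.2)]"
```

```text
[5.43565858e+02 2.43634399e+02 7.35508403e-02] 4.2141527303779105 [ 0.1  0.8 -0.  -0.5 -0.1  0.6  0.1 -0.6]
[array([183.7, 164.7]), array([252.4, 159.8]), array([173.7, 103. ]), array([245. ,  97.7])]
t 1.2 [ 213.5 -613.9  231.6] yaw -70.8 open 1.003 F [-0.  -0.6 -0.6]
to (405, -287, 120, -65.2): turn -0.098 rad, x 111.6 y 310.9 z -216.4
to (405, -287, 46, -65.2): turn -0.000 rad, x 74.0 y 0.0 z 0.0
```

View pics/deck.png

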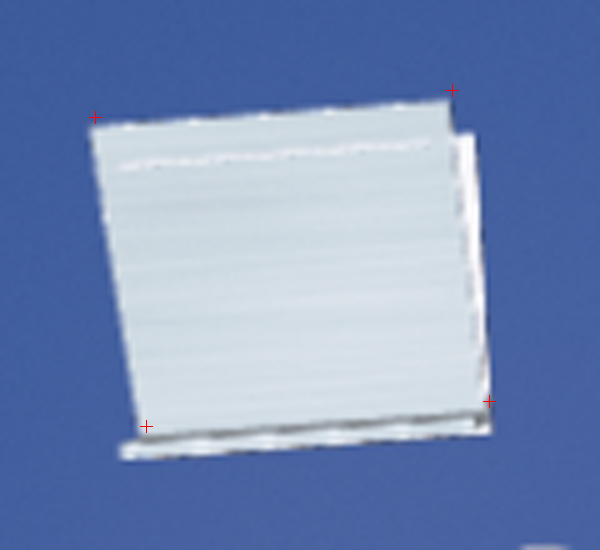

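The top view shows the fitted deck markers about 2 px (4 mm) up-slope of the real corners, so the cameras disagree slightly in x. I will settle that against known TCP positions. Now to the box.

```bash
python3 -m pendant '[[[-1,0,0,0,-0.098],[-1,12,35,-24,0],[-1,12,35,-24,0],[-1,12,35,-24,0],[-1,12,35,-24,0]]]' && python3 -m pendant '[[[-1,12,35,-24,0],[-1,12,35,-24,0],[-1,12,35,-24,0],[-1,13,35,-24,0],[-1,15,31,-24,0]]]'; python3 go.py "[(405,-287,120,-65.2),(405,-287,46,-65.2)]"
```

```text
t: 1.82
eef_pos: [300.9, -466.9, 183.4]
eef_rot: [0.293, 1.57, -0.845]
wrist_force: [-0.1, -0.3, -0.3]
opening: 0.999
t: 2.45
eef_pos: [406.1, -286.3, 119.8]
eef_rot: [0.455, 1.57, -0.683]
wrist_force: [0.2, 0.7, -0.3]
opening: 1.0
t 2.5 [ 406.1 -286.3  119.8] yaw -65.2 open 1.000 F [ 0.2  0.7 -0.3]
to (405, -287, 120, -65.2): turn 0.000 rad, x -0.2 y -1.3 z 0.1
to (405, -287, 46, -65.2): turn -0.000 rad, x 74.0 y 0.0 z 0.0
```

```bash
python3 -m pendant '[[[-1,30,-1.3,0,0],[-1,30,0,0,0],[-1,14,0,0,0],[0.5,0,0,0,0],[1,0,0,0,0]]]' | tail -1 && python3 -m pendant '[[[1,0,0,0,0],[1,0,0,0,0],[1,0,0,0,0],[1,0,0,0,0]]]'; python3 go.py "[(405,-287,130,-65.2),(597.6,-296.4,130,4.5),(597.6,-296.4,51,4.5)]"
```

```text
opening: 0.844
t: 3.58
eef_pos: [404.4, -288.2, 46.3]
eef_rot: [0.344, 1.57, -0.794]
wrist_force: [-1.6, 0.1, 4.8]
opening: 0.591
t 3.6 [ 404.4 -288.2   46.3] yaw -65.2 open 0.591 F [-1.6  0.1  4.8]
to (405, -287, 130, -65.2): turn -0.000 rad, x -83.7 y 1.1 z -0.9
to (597.6, -296.4, 130, 4.5): turn -1.216 rad, x -0.0 y -24.5 z 191.3
to (597.6, -296.4, 51, 4.5): turn -0.000 rad, x 79.0 y 0.0 z 0.0
```

```bash
python3 -m pendant '[[[1,-24,0,0,0],[1,-30,0,0,0],[1,-30,0,0,-0.174],[1,0,0,0,-0.174],[1,0,0,0,-0.174]]]' | tail -1 && python3 -m pendant '[[[1,0,0,0,-0.174],[1,0,0,0,-0.174],[1,0,0,0,-0.174],[1,0,0,0,-0.172],[1,0,-5,38,0]]]' |tail -1 && python3 -m pendant '[[[1,0,-5,38,0],[1,0,-5,38,0],[1,0,-5,38,0],[1,0,-4.5,39,0],[1,0,0,0,0]]]' | tail -1; python3 go.py "[(597.6,-296.4,130,4.5),(597.6,-296.4,51,4.5)]"; python3 - <<'E'
from meas import *
im=save("top","pics/top1.png");M=masks(im)
print(rect("top",im,pix("top",[597,-296,134]),134,M['white'],40))
save("scene","pics/scene1.png")
a=cv2.imread("pics/top1.png")[60:260,360:560];b=cv2.imread("pics/scene1.png")[180:400,200:420]
cv2.imwrite("pics/c3.png",np.hstack([cv2.resize(a,(400,400)),cv2.resize(b,(400,400))]))
E
```

```text
opening: 0.587
opening: 0.588
opening: 0.587
t 5.5 [ 597.9 -297.   128.5] yaw 4.6 open 0.587 F [-0.5  0.5 -1.2]
to (597.6, -296.4, 130, 4.5): turn 0.001 rad, x -1.5 y 0.7 z -0.3
to (597.6, -296.4, 51, 4.5): turn -0.000 rad, x 79.0 y 0.0 z 0.0
[ 5.702e+02 -2.520e+02  9.140e+01  6.860e+01  1.000e-01]
```

View pics/c3.png

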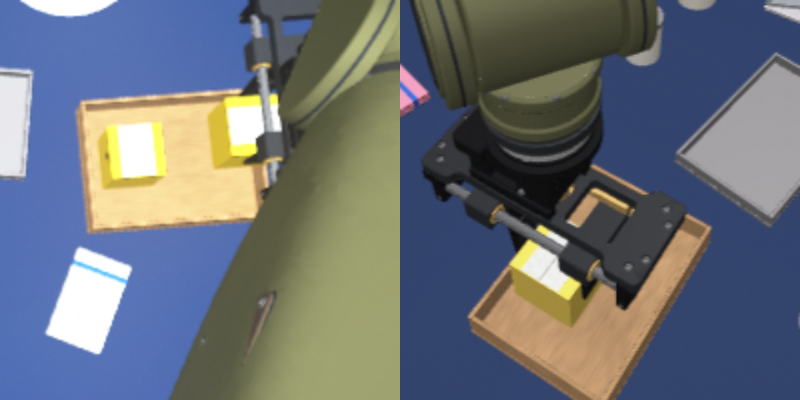

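The box is held square over the free half: top crop (245,130), with the packed box at (135,150) untouched. Lowering it.

```bash
python3 -m pendant '[[[1,30,0,0,0],[1,30,0,0,0],[1,12,0,0,0],[1,2.5,0,0,0],[1,2.5,0,0,0]]]' && python3 -m pendant '[[[1,1,0,0,0],[1,1,0,0,0],[1,0,0,0,0]]]'
```

```text
t: 6.18
eef_pos: [597.0, -298.1, 54.1]
eef_rot: [-0.614, 1.569, -0.536]
wrist_force: [-0.1, -0.4, -1.5]
opening: 0.586
t: 6.55
eef_pos: [596.6, -297.5, 51.0]
eef_rot: [-0.631, 1.57, -0.553]
wrist_force: [0.2, -0.3, -0.2]
opening: 0.586
```

```bash
python3 -m pendant '[[[1,0.7,0,0,0],[1,0,0,0,0]]]' ; python3 -m pendant '[[[1,0.7,0,0,0],[1,0,0,0,0]]]'
```

```text
t: 6.8
eef_pos: [596.6, -297.6, 50.4]
eef_rot: [-0.686, 1.57, -0.608]
wrist_force: [-0.8, -0.1, 0.6]
opening: 0.589
t: 7.05
eef_pos: [596.7, -297.6, 50.3]
eef_rot: [-0.687, 1.57, -0.609]
wrist_force: [-2.8, 2.1, 5.6]
opening: 0.587
```

```bash
python3 -m pendant '[[[-0.55,0,0,0,0],[-0.55,0,0,0,0],[-0.55,0,0,0,0],[-0.8,-5,0,0,0],[-1,-20,0,0,0]]]' && python3 -m pendant '[[[-1,-30,0,0,0],[-1,-30,0,0,0],[-1,-15,0,0,0],[-1,0,0,0,0.161],[-1,0,0,0,0]]]'; python3 go.py "[(455,19.5,150,-4.6),(455,19.5,42,-4.6)]"
```

```text
t: 7.68
eef_pos: [595.5, -296.9, 73.5]
eef_rot: [2.513, 1.568, 2.591]
wrist_force: [-0.2, 0.3, 0.6]
opening: 0.929
t: 8.3
eef_pos: [596.4, -297.5, 149.7]
eef_rot: [-0.494, 1.571, -0.575]
wrist_force: [0.6, 0.1, 0.5]
opening: 0.997
t 8.3 [ 596.4 -297.5  149.7] yaw -4.7 open 0.997 F [0.6 0.1 0.5]
to (455, 19.5, 150, -4.6): turn -0.001 rad, x -0.3 y 304.6 z -166.4
to (455, 19.5, 42, -4.6): turn -0.000 rad, x 108.0 y 0.0 z 0.0
```

```bash
python3 -m pendant '[[[-1,0,38,-21,0],[-1,0,38,-21,0],[-1,0,38,-21,0],[-1,0,38,-21,0],[-1,0,38,-21,0]]]' |tail -1&& python3 -m pendant '[[[-1,0,38,-21,0],[-1,0,38,-21,0],[-1,0,38.6,-19.4,0],[-1,0,0,0,0]]]'; python3 go.py "[(455,19.5,150,-4.6),(455,19.5,42,-4.6)]"; python3 - <<'E'
from meas import *
im=save("top","pics/top2.png");M=masks(im)
print(rect("top",im,pix("top",[597,-297,54]),54,M['white'],24),rect("top",im,pix("top",[595,-202,54]),54,M['white'],24))
E
```

```text
opening: 0.996
t: 9.43
eef_pos: [454.6, 21.7, 148.7]
eef_rot: [2.918, 1.57, 2.841]
wrist_force: [-0.8, -0.7, 0.5]
opening: 0.998
t 9.4 [454.6  21.7 148.7] yaw -4.4 open 0.998 F [-0.8 -0.7  0.5]
to (455, 19.5, 150, -4.6): turn 0.003 rad, x -1.3 y -2.1 z 0.6
to (455, 19.5, 42, -4.6): turn -0.000 rad, x 108.0 y 0.0 z 0.0
[ 596.8 -296.1   56.5   37.   -85.7] [ 594.6 -199.7   98.9   93.5  -89.9]
```

View pics/top2.png

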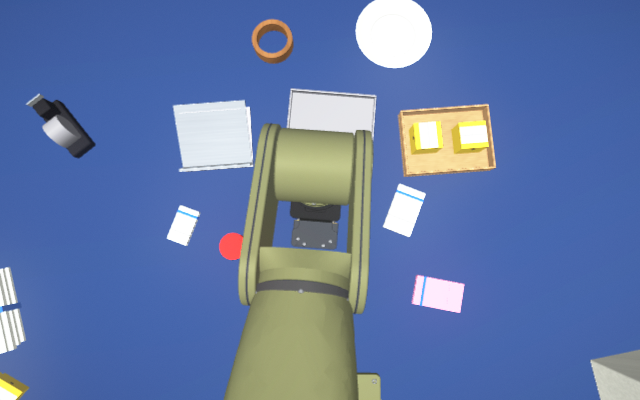

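The box stands in the crate at px (473,135), and the top camera reads it as (596.8,-296.1), within 1.5 mm of the TCP. I will trust the top camera. Next, the tall pot.

```bash
python3 -m pendant '[[[-1,35,-2.1,0.6,0],[-1,35,0,0,0],[-1,30,0,0,0],[-1,7,0,0,0],[0.3,0,0,0,0]]]' |tail -1 && python3 -m pendant '[[[1,0,0,0,0],[1,0,0,0,0],[1,0,0,0,0],[1,0,0,0,0],[1,0,0,0,0]]]' && python3 -m pendant '[[[1,-20,0,0,0],[1,-30,0,0,0],[1,-20,0,0,0],[1,0,0,0,0]]]'; python3 go.py "[(639.6,-41.4,112,-4.6),(639.6,-41.4,47,-4.6)]"
```

```text
opening: 0.94
t: 10.72
eef_pos: [456.4, 17.8, 42.5]
eef_rot: [0.06, 1.571, -0.023]
wrist_force: [-0.7, 0.4, 1.7]
opening: 0.485
t: 11.22
eef_pos: [457.4, 17.7, 113.7]
eef_rot: [0.011, 1.567, -0.072]
wrist_force: [-0.4, -0.0, -1.3]
opening: 0.485
t 11.2 [457.4  17.7 113.7] yaw -4.8 open 0.485 F [-0.4 -0.  -1.3]
to (639.6, -41.4, 112, -4.6): turn -0.003 rad, x 1.7 y -44.3 z 186.4
to (639.6, -41.4, 47, -4.6): turn -0.000 rad, x 65.0 y 0.0 z 0.0
```

```bash
python3 -m pendant '[[[1,0,-9,37,0],[1,0,-9,37,0],[1,0,-9,37,0],[1,0,-9,37,0],[1,0,-8,38,0]]]' |tail -1 && python3 -m pendant '[[[1,0,0,0,0],[1,30,0,0,0],[1,28,0,0,0],[1,4,0,0,0],[1,1,0,0,0]]]' && python3 -m pendant '[[[1,1.5,0,0,0],[1,0,0,0,0]]]'
```

```text
opening: 0.482
t: 12.48
eef_pos: [637.3, -41.3, 49.0]
eef_rot: [3.059, 1.57, 2.977]
wrist_force: [0.8, -0.1, -1.0]
opening: 0.484
t: 12.72
eef_pos: [638.5, -41.6, 48.8]
eef_rot: [-0.049, 1.569, -0.132]
wrist_force: [0.3, -0.3, -1.3]
opening: 0.48
```

```bash
python3 -m pendant '[[[1,1,0,0,0],[1,0,0,0,0]]]'; python3 -m pendant '[[[1,1,0,0,0],[1,0,0,0,0]]]'
```

```text
t: 12.98
eef_pos: [638.1, -41.5, 46.9]
eef_rot: [-0.108, 1.571, -0.191]
wrist_force: [-0.6, -0.1, -2.1]
opening: 0.484
t: 13.22
eef_pos: [638.2, -41.6, 46.4]
eef_rot: [-0.249, 1.57, -0.332]
wrist_force: [-1.6, -0.7, 2.0]
opening: 0.482
```

```bash
python3 -m pendant '[[[-0.45,0.3,0,0,0],[-0.45,0,0,0,0],[-0.45,0,0,0,0],[-0.45,0,0,0,0],[-0.8,-8,0,0,0]]]' && python3 -m pendant '[[[-1,-30,0,0,0],[-1,-35,0,0,0],[-1,-30,0,0,0],[-1,0,0,0,0]]]'; python3 go.py "[(455.4,140,148,-4.6),(455.4,140,31,-4.6)]"
```

```text
t: 13.85
eef_pos: [637.3, -41.4, 52.8]
eef_rot: [3.059, 1.569, 2.976]
wrist_force: [0.3, 0.5, 1.2]
opening: 0.787
t: 14.35
eef_pos: [640.2, -41.9, 152.6]
eef_rot: [-0.058, 1.563, -0.141]
wrist_force: [-0.9, -0.4, -0.4]
opening: 1.002
t 14.3 [640.2 -41.9 152.6] yaw -4.8 open 1.002 F [-0.9 -0.4 -0.4]
to (455.4, 140, 148, -4.6): turn -0.003 rad, x 4.6 y 166.4 z -198.8
to (455.4, 140, 31, -4.6): turn -0.000 rad, x 117.0 y 0.0 z 0.0
```

```bash
python3 -m pendant '[[[-1,0,28,-33,0],[-1,0,28,-33,0],[-1,0,28,-33,0],[-1,0,28,-33,0],[-1,0,28,-33,0]]]' |tail -1&& python3 -m pendant '[[[-1,0,26,-34,0],[-1,0,0,0,0],[-1,30,0,0,0],[-1,30,0,0,0],[-1,30,0,0,0]]]'; python3 go.py "[(455.4,140,31,-4.6)]"; python3 - <<'E'
from meas import *
im=vision.read_camera("top")
M=masks(im)
print(rect("top",im,pix("top",[638,-41.5,66]),66,M['white'],24))
cv2.imwrite("pics/t3.png",cv2.resize(im[60:260,150:450],(750,500))[:,:,::-1])
E
```

```text
opening: 0.999
t: 15.6
eef_pos: [453.6, 139.7, 56.9]
eef_rot: [-2.231, 1.57, -2.315]
wrist_force: [-0.4, 0.5, 0.5]
opening: 1.0
t 15.6 [453.6 139.7  56.9] yaw -4.8 open 1.000 F [-0.4  0.5  0.5]
to (455.4, 140, 31, -4.6): turn -0.003 rad, x 25.9 y 0.5 z 1.7
[637.2 -38.7  97.2  93.3 -89.9]
```

View pics/t3.png

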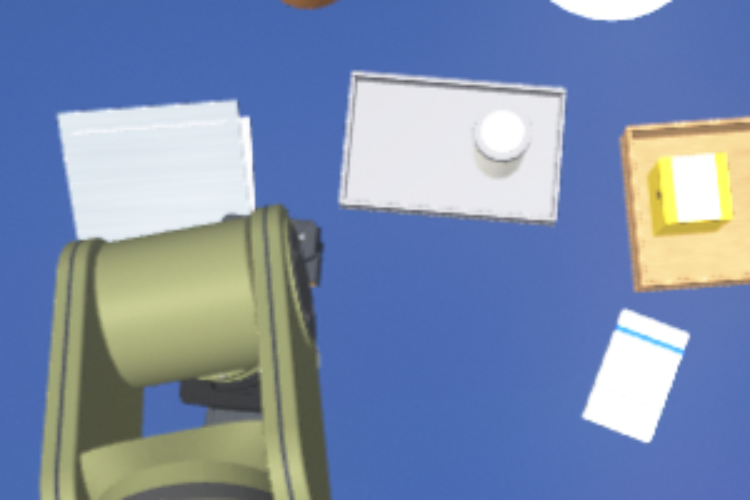

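The tall pot stands upright in the right half of the tray (crop 500,137). Next, the short pot.

```bash
python3 -m pendant '[[[-1,20,0.5,1.7,0],[-1,6,0,0,0],[0.3,0,0,0,0],[1,0,0,0,0],[1,0,0,0,0]]]' |tail -1 && python3 -m pendant '[[[1,0,0,0,0],[1,0,0,0,0],[1,0,0,0,0]]]' && python3 -m pendant '[[[1,-20,0,0,0],[1,-30,0,0,0],[1,-20,0,0,0],[1,0,0,0,0]]]'; python3 go.py "[(646.4,42.4,101,-4.6),(646.4,42.4,35.5,-4.6)]"
```

```text
opening: 0.743
t: 16.65
eef_pos: [455.4, 140.8, 32.8]
eef_rot: [0.271, 1.57, 0.188]
wrist_force: [-0.7, 0.3, 2.4]
opening: 0.563
t: 17.15
eef_pos: [456.3, 141.0, 104.0]
eef_rot: [0.277, 1.567, 0.195]
wrist_force: [-0.3, -0.1, -1.7]
opening: 0.569
t 17.1 [456.3 141.  104. ] yaw -4.8 open 0.569 F [-0.3 -0.1 -1.7]
to (646.4, 42.4, 101, -4.6): turn -0.003 rad, x 3.0 y -83.0 z 197.3
to (646.4, 42.4, 35.5, -4.6): turn -0.000 rad, x 65.5 y 0.0 z 0.0
```

```bash
python3 -m pendant '[[[1,0,-17,39,0],[1,0,-17,39,0],[1,0,-17,39,0],[1,0,-16,39,0],[1,0,-16,40,0]]]' |tail -1 && python3 -m pendant '[[[1,0,0,0,0],[1,30,0,0,0],[1,28,0,0,0],[1,5,0,0,0],[1,0,0,0,0]]]' && python3 -m pendant '[[[1,1.5,0,0,0],[1,0,0,0,0]]]' && python3 -m pendant '[[[1,1,0,0,0],[1,0,0,0,0]]]'
```

```text
opening: 0.564
t: 18.4
eef_pos: [642.9, 42.2, 39.1]
eef_rot: [3.123, 1.57, 3.041]
wrist_force: [0.4, 0.2, -0.3]
opening: 0.568
t: 18.65
eef_pos: [644.0, 41.9, 38.8]
eef_rot: [0.075, 1.569, -0.008]
wrist_force: [0.4, 0.7, -0.6]
opening: 0.568
t: 18.9
eef_pos: [643.7, 41.8, 37.1]
eef_rot: [0.237, 1.571, 0.154]
wrist_force: [0.2, -0.3, -0.9]
opening: 0.569
```

```bash
python3 -m pendant '[[[1,0.8,0,0,0],[1,0,0,0,0]]]' ; python3 -m pendant '[[[1,0.5,0,0,0],[1,0,0,0,0]]]'
```

```text
t: 19.15
eef_pos: [643.8, 41.8, 36.7]
eef_rot: [-0.08, 1.571, -0.163]
wrist_force: [-0.8, 0.6, 2.9]
opening: 0.567
t: 19.4
eef_pos: [643.8, 41.8, 36.6]
eef_rot: [-0.805, 1.571, -0.888]
wrist_force: [-1.6, 0.0, 5.7]
opening: 0.567
```

```bash
python3 -m pendant '[[[-0.55,0,0,0,0],[-0.55,0,0,0,0],[-0.55,0,0,0,0],[-0.55,-5,0,0,0],[-0.8,-15,0,0,0]]]' |tail -1 && python3 -m pendant '[[[-1,-30,0,0,-0.16],[-1,-35,0,0,-0.16],[-1,-20,0,0,-0.16],[-1,0,0,0,-0.16],[-1,0,0,0,-0.16]]]' |tail -1 && python3 -m pendant '[[[-1,0,0,0,-0.16],[-1,0,0,0,-0.16],[-1,0,0,0,-0.16],[-1,0,0,0,0]]]'; python3 go.py "[(442.5,-159,140,68.9),(442.5,-159,22,68.9)]"
```

```text
opening: 0.833
opening: 1.0
t: 21.15
eef_pos: [644.0, 41.8, 142.0]
eef_rot: [-1.178, 1.569, 0.017]
wrist_force: [0.5, -0.3, -0.7]
opening: 0.998
t 21.1 [644.   41.8 142. ] yaw 68.5 open 0.998 F [ 0.5 -0.3 -0.7]
to (442.5, -159, 140, 68.9): turn -0.007 rad, x 2.0 y 115.7 z -259.9
to (442.5, -159, 22, 68.9): turn -0.000 rad, x 118.0 y 0.0 z 0.0
```

```bash
python3 -m pendant '[[[-1,0,16.5,-37,-0.007],[-1,0,16.5,-37,0],[-1,0,16.5,-37,0],[-1,0,16.5,-37,0],[-1,0,16.5,-37,0]]]' |tail -1&& python3 -m pendant '[[[-1,0,16.5,-37,0],[-1,0,16.7,-37.9,0],[-1,0,0,0,0],[-1,35,0,0,0],[-1,35,0,0,0]]]'; python3 go.py "[(442.5,-159,22,68.9)]"; python3 - <<'E'
from meas import *
im=vision.read_camera("top")
cv2.imwrite("pics/t4.png",cv2.resize(im[60:210,150:400],(800,480))[:,:,::-1])
cv2.imwrite("pics/t4raw.png",im[:,:,::-1])
E
```

```text
opening: 0.999
t: 22.4
eef_pos: [443.5, -159.2, 71.2]
eef_rot: [-1.551, 1.567, -0.349]
wrist_force: [-0.5, 2.0, -0.2]
opening: 0.999
t 22.4 [ 443.5 -159.2   71.2] yaw 68.9 open 0.999 F [-0.5  2.  -0.2]
to (442.5, -159, 22, 68.9): turn -0.001 rad, x 49.2 y 1.1 z -0.2
```

View pics/t4.png

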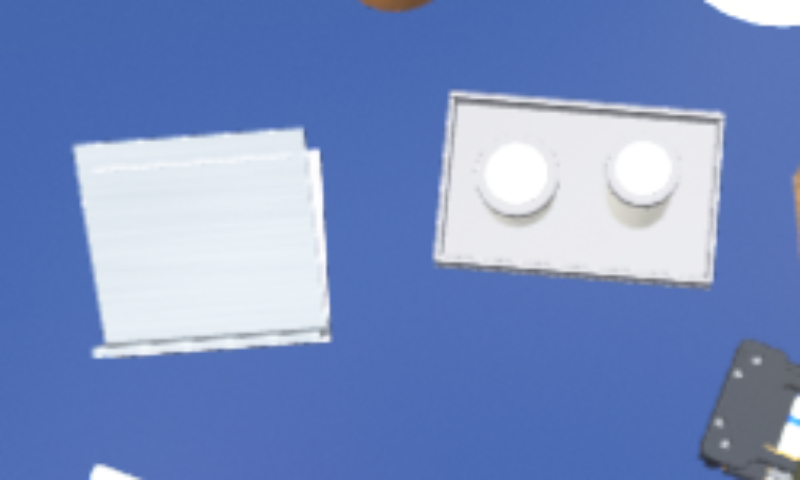

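Both pots stand upright in the tray, at crop (517,175) and (643,172). I refit the deck from the top corners while the gripper goes down on the bundle.

```bash
python3 -m pendant '[[[-1,30,1.1,0,0],[-1,17,0,0,0],[-1,2,0,0,0],[0,0,0,0,0],[1,0,0,0,0]]]' |tail -1 && python3 -m pendant '[[[1,0,0,0,0],[1,0,0,0,0],[1,0,0,0,0],[1,0,0,0,0]]]'; cat > deck.py <<'E'
from h import *
from scipy.optimize import least_squares
L=np.array([[0,75,0],[0,-75,0],[130,75,0],[130,-75,0]])
def P(v,L): return (R.from_euler('zy',[v[2],-np.radians(20)]).as_matrix()@np.atleast_2d(L).T).T+[v[0],v[1],16]
so=np.array([[428.9,146.7],[403.8,182.1],[482.3,149.7],[460.3,188.1]])
to=np.array([[182.4,166.4],[252.2,161.4],[173.0,105.2],[244.6,99.6]])
def fit(l):
    f=lambda v:np.concatenate([(np.array([pix(n,p) for p in P(v,L)])-o).ravel() for n,o in l])
    r=least_squares(f,[543,246,0]); return r.x,r.fun
if __name__=="__main__":
    for l in ([("scene",so)],[("top",to)],[("scene",so),("top",to)]):
        v,r=fit(l);print(v[:2].round(1),np.degrees(v[2]).round(2),r.round(1))
E
python3 deck.py; python3 go.py
```

```text
opening: 0.845
t: 23.58
eef_pos: [441.5, -158.9, 22.1]
eef_rot: [-1.565, 1.57, -0.361]
wrist_force: [-0.5, -0.1, 3.3]
opening: 0.63
[543.6 243.6] 4.21 [ 0.1  0.8 -0.  -0.5 -0.1  0.6  0.1 -0.6]
[539.6 244.9] 4.18 [ 0.7  0.1 -0.5  0.3  0.  -0.3 -0.2 -0. ]
[541.4 244.8] 4.22 [-0.5  0.2 -0.6 -1.2 -0.8 -0.  -0.7 -1.3  0.8 -0.7 -0.4 -0.6  0.1 -1.2
 -0.2 -0.9]
t 23.6 [ 441.5 -158.9   22.1] yaw 69.0 open 0.630 F [-0.5 -0.1  3.3]
```

```bash
python3 -m pendant '[[[1,-15,0,0,0],[1,-30,0,0,-0.147],[1,-35,0,0,-0.147],[1,-28,0,0,-0.147],[1,0,0,0,0]]]'; python3 go.py "[(588.2,248.5,125,94.2),(588.2,248.5,76,94.2)]"; python3 - <<'E'
from meas import *
im=vision.read_camera("scene")
cv2.imwrite("pics/s5.png",cv2.resize(im[150:330,180:400],(733,600))[:,:,::-1])
E
```

```text
t: 24.2
eef_pos: [442.9, -159.6, 132.8]
eef_rot: [-2.105, 1.565, -0.462]
wrist_force: [0.2, 0.2, -1.0]
opening: 0.629
t 24.2 [ 442.9 -159.6  132.8] yaw 94.2 open 0.629 F [ 0.2  0.2 -1. ]
to (588.2, 248.5, 125, 94.2): turn -0.001 rad, x 7.8 y -174.8 z 396.4
to (588.2, 248.5, 76, 94.2): turn -0.000 rad, x 49.0 y 0.0 z 0.0
```

View pics/s5.png

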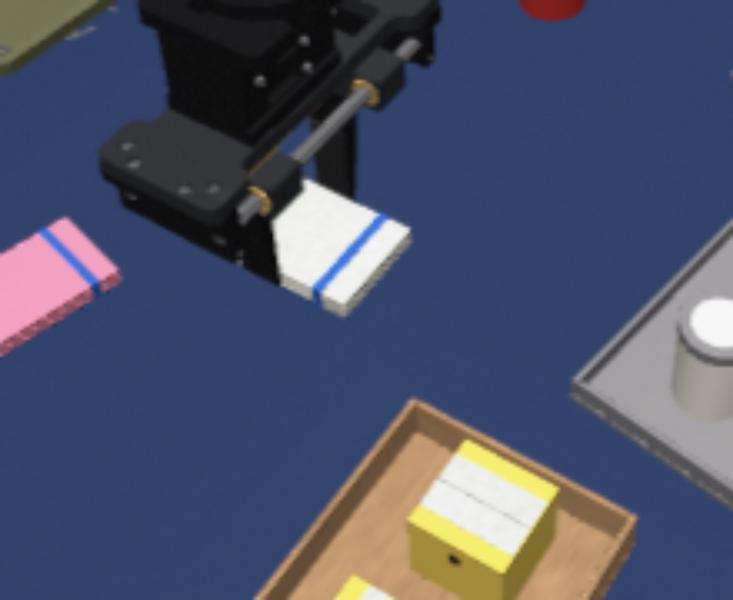

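The white bundle is held level between the jaws; its front edge runs from crop (410,232) to (343,305). I carry it to the rack.

```bash
python3 - <<'E'
from h import *
for c in ((410,232),(343,305)):
    w=onplane("scene",(180+c[0]/3.332,150+c[1]/3.333),122.7); d=w[:2]-[442.9,-159.6]; a=np.radians(4.2)
    print(w.round(1), "ahead %.1f left %.1f"%(d@[np.cos(a),np.sin(a)],d@[-np.sin(a),np.cos(a)]))
E
python3 -m pendant '[[[1,0,-16,36,0],[1,0,-16,36,0],[1,0,-16,36,0],[1,0,-16,36,0],[1,0,-16,36,0]]]' |tail -1&& python3 -m pendant '[[[1,0,-16,36,0],[1,0,-16,36,0],[1,0,-16,36,0],[1,0,-16,36,0],[1,0,-16,36,0]]]' |tail -1;python3 -m pendant '[[[1,7,-14.8,36.4,0],[1,0,0,0,0]]]'; python3 go.py "[(588.2,248.5,78,94.2)]"
```

```text
[ 494.6 -127.8  122.7] ahead 53.9 left 27.9
[ 497.5 -186.2  122.7] ahead 52.5 left -30.5
opening: 0.627
opening: 0.627
t: 25.75
eef_pos: [584.7, 251.0, 119.4]
eef_rot: [1.774, 1.566, -2.864]
wrist_force: [0.3, -0.8, -0.8]
opening: 0.629
t 25.8 [584.7 251.  119.4] yaw 94.3 open 0.629 F [ 0.3 -0.8 -0.8]
to (588.2, 248.5, 78, 94.2): turn 0.002 rad, x 41.4 y -3.3 z -2.8
```

```bash
python3 -m pendant '[[[1,0,-3,-2.8,0],[1,30,0,0,0],[1,8,0,0,0],[1,0,0,0,0]]]';python3 go.py "[(588.2,248.5,76,94.2)]"
```

```text
t: 26.25
eef_pos: [588.6, 245.9, 83.8]
eef_rot: [1.86, 1.569, -2.779]
wrist_force: [-0.0, -0.4, -1.0]
opening: 0.63
t 26.2 [588.6 245.9  83.8] yaw 94.2 open 0.630 F [-0.  -0.4 -1. ]
to (588.2, 248.5, 76, 94.2): turn -0.000 rad, x 7.8 y 0.2 z 2.7
```

```bash
python3 -m pendant '[[[1,2,0,0,0],[1,2,0,0,0],[1,0,0,0,0]]]' ; python3 -m pendant '[[[1,2,0,0,0],[1,0,0,0,0]]]';python3 -m pendant '[[[1,2,0,0,0],[1,0,0,0,0]]]'
```

```text
t: 26.62
eef_pos: [589.5, 247.0, 81.1]
eef_rot: [-1.343, 1.57, 0.302]
wrist_force: [-0.6, -0.3, -0.1]
opening: 0.627
t: 26.88
eef_pos: [589.2, 247.0, 78.5]
eef_rot: [1.796, 1.57, -2.842]
wrist_force: [0.1, 0.4, -1.5]
opening: 0.627
t: 27.12
eef_pos: [589.2, 246.9, 76.4]
eef_rot: [1.88, 1.57, -2.758]
wrist_force: [0.2, -0.4, 0.1]
opening: 0.625
```

```bash
python3 -m pendant '[[[1,1,0,1.5,0],[1,1,0,0,0],[1,0,0,0,0]]]'|sed -n '2p;4p' ; python3 -m pendant '[[[1,2,0,0,0],[1,0,0,0,0]]]'|sed -n '2p;4p';python3 -m pendant '[[[1,2,0,0,0],[1,0,0,0,0]]]'|sed -n '2p;4p'
```

```text
eef_pos: [589.1, 248.5, 74.5]
wrist_force: [-0.6, 0.2, -0.8]
eef_pos: [589.2, 248.5, 73.2]
wrist_force: [-2.9, -0.7, 3.7]
eef_pos: [589.1, 248.5, 70.8]
wrist_force: [-3.9, 0.2, 4.5]
```

Contact came at TCP z≈73.7, as predicted, and the bundle is pivoting in the grip. I continue down.

```bash
python3 -m pendant '[[[1,2,0,0,0],[1,2,0,0,0],[1,0,0,0,0]]]'|sed -n '2p;4p' ; python3 -m pendant '[[[1,2,0,0,0],[1,2,0,0,0],[1,0,0,0,0]]]'|sed -n '2p;4p';python3 -m pendant '[[[1,2,0,0,0],[1,1,0,0,0],[1,0,0,0,0]]]'|sed -n '2p;4p;5p'
```

```text
eef_pos: [589.3, 248.5, 66.4]
wrist_force: [-2.8, 0.6, 3.3]
eef_pos: [589.4, 248.5, 62.6]
wrist_force: [-1.5, -0.5, 2.8]
eef_pos: [589.6, 248.5, 59.8]
wrist_force: [-0.5, 1.1, 3.2]
opening: 0.625
```

```bash
python3 -m pendant '[[[1,1,0,0,0],[1,0,0,0,0]]]'|sed -n '2p;4p' ; python3 -m pendant '[[[1,1,0,0,0],[1,0,0,0,0]]]'|sed -n '2p;4p'; python3 - <<'E'
from meas import *
im=vision.read_camera("scene")
cv2.imwrite("pics/s6.png",cv2.resize(im[80:210,370:510],(640,594),interpolation=cv2.INTER_CUBIC)[:,:,::-1])
E
```

```text
eef_pos: [589.6, 248.5, 58.9]
wrist_force: [0.5, -1.0, 2.8]
eef_pos: [589.6, 248.5, 57.9]
wrist_force: [0.9, -0.2, 3.6]
```

View pics/s6.png

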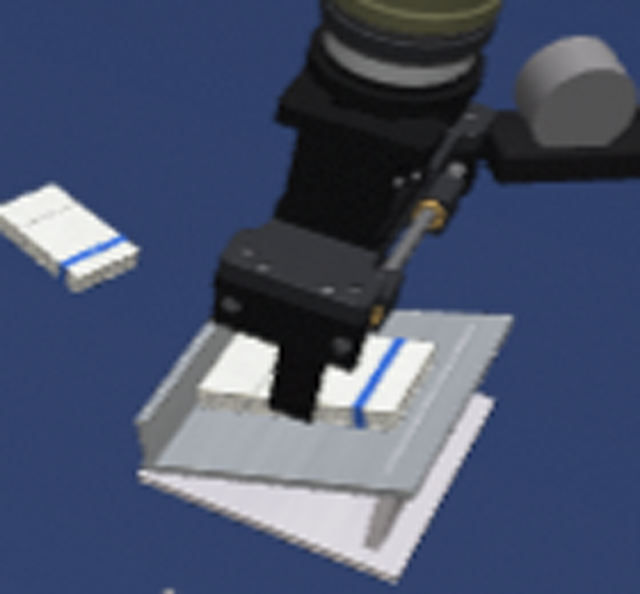

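The bundle is nearly parallel to the deck, at crop (315,380), with its lower end near the lip at (205,385). I press slightly to seat it, then nudge it down the slope.

```bash
python3 -m pendant '[[[1,1,0,0,0],[1,0,0,0,0]]]'|sed -n '2p;4p' ; python3 -m pendant '[[[1,0.7,0,0,0],[1,0,0,0,0]]]'|sed -n '2p;4p'
```

```text
eef_pos: [589.3, 248.5, 56.7]
wrist_force: [0.8, -0.2, 4.6]
eef_pos: [589.3, 248.5, 56.0]
wrist_force: [0.9, -0.6, 4.3]
```

```bash
python3 -m pendant '[[[1,0.7,0,0,0],[1,0,0,0,0]]]'|sed -n '2p;4p' ; python3 -m pendant '[[[1,0.7,0,0,0],[1,0,0,0,0]]]'|sed -n '2p;4p'
```

```text
eef_pos: [589.3, 248.5, 55.5]
wrist_force: [0.2, 0.2, 5.5]
eef_pos: [589.3, 248.5, 55.5]
wrist_force: [-1.5, -1.0, 9.0]
```

```bash
python3 -m pendant '[[[1,0.4,2,0,0],[1,0,0,0,0]]]'|sed -n '2p;4p' ; python3 -m pendant '[[[1,0.5,1.5,0,0],[1,0,0,0,0]]]'|sed -n '2p;4p'
```

```text
eef_pos: [587.6, 248.4, 54.9]
wrist_force: [-0.3, -0.9, 7.3]
eef_pos: [586.2, 248.3, 54.3]
wrist_force: [0.6, 0.1, 6.8]
```

```bash
python3 -m pendant '[[[1,0.5,1.5,0,0],[1,0,0,0,0]]]'|sed -n '2p;4p' ; python3 -m pendant '[[[1,0.4,1,0,0],[1,0,0,0,0]]]'|sed -n '2p;4p'
```

```text
eef_pos: [584.6, 248.2, 53.8]
wrist_force: [0.5, 0.8, 6.1]
eef_pos: [583.9, 248.2, 53.6]
wrist_force: [0.5, -1.2, 6.4]
```

```bash
python3 -m pendant '[[[1,0.4,1,0,0],[1,0,0,0,0]]]'|sed -n '2p;4p' ; python3 -m pendant '[[[1,0.4,1,0,0],[1,0,0,0,0]]]'|sed -n '2p;4p'; python3 -m pendant '[[[1,0.4,1,0,0],[1,0,0,0,0]]]'|sed -n '2p;4p'
```

```text
eef_pos: [583.8, 248.2, 53.5]
wrist_force: [2.7, 0.4, 5.8]
eef_pos: [583.7, 248.2, 53.6]
wrist_force: [6.4, 1.5, 5.6]
eef_pos: [583.7, 248.2, 53.5]
wrist_force: [7.4, 0.1, 4.0]
```

```bash
python3 -m pendant '[[[1,-0.5,-2,0,0],[1,0,0,0,0],[-0.5,0,0,0,0],[-0.5,0,0,0,0],[-0.5,0,0,0,0]]]' && python3 -m pendant '[[[-0.6,-5,0,0,0],[-0.8,-15,0,0,0],[-1,-30,0,0,0],[-1,-30,0,0,0],[-1,0,0,0,0]]]'; python3 go.py "[(409,317,135,69.6),(409,317,22,69.6)]"
```

```text
t: 33.05
eef_pos: [581.4, 247.7, 51.9]
eef_rot: [1.799, 1.568, -2.84]
wrist_force: [-1.6, -1.2, 6.9]
opening: 0.747
t: 33.67
eef_pos: [584.0, 248.6, 135.8]
eef_rot: [-1.311, 1.565, 0.334]
wrist_force: [0.4, -0.2, -0.2]
opening: 0.998
t 33.7 [584.  248.6 135.8] yaw 94.3 open 0.998 F [ 0.4 -0.2 -0.2]
to (409, 317, 135, 69.6): turn 0.430 rad, x 0.8 y 187.8 z 3.1
to (409, 317, 22, 69.6): turn -0.000 rad, x 113.0 y 0.0 z 0.0
```

```bash
python3 -m pendant '[[[-1,0,0,0,0.144],[-1,0,0,0,0.143],[-1,0,0,0,0.143],[-1,0,38,0.6,0],[-1,0,38,0.6,0]]]' |tail -1&& python3 -m pendant '[[[-1,0,38,0.6,0],[-1,0,38,0.6,0],[-1,0,36,0.6,0],[-1,0,0,0,0],[-1,40,0,0,0]]]'; python3 go.py "[(409,317,22,69.6)]"; python3 - <<'E'
from meas import *
a=vision.read_camera("top");b=vision.read_camera("scene")
a=cv2.resize(a[80:240,150:280],(325,400),interpolation=cv2.INTER_CUBIC);b=cv2.resize(b[90:215,350:500],(475,400),interpolation=cv2.INTER_CUBIC)
cv2.imwrite("pics/s7.png",np.hstack([a,b])[:,:,::-1])
E
```

```text
opening: 1.001
t: 34.92
eef_pos: [409.6, 317.7, 94.6]
eef_rot: [-0.703, 1.563, 0.513]
wrist_force: [0.0, 1.0, -1.2]
opening: 1.003
t 34.9 [409.6 317.7  94.6] yaw 69.7 open 1.003 F [ 0.   1.  -1.2]
to (409, 317, 22, 69.6): turn 0.001 rad, x 72.6 y 0.3 z -0.8
```

View pics/s7.png

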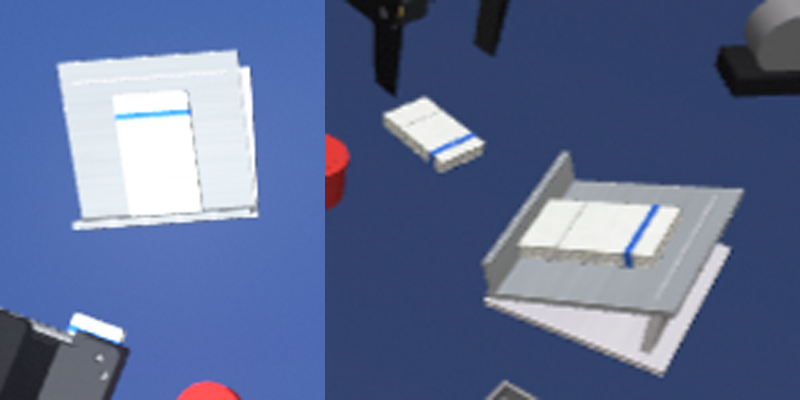

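The large bundle lies flat, centred, with its lower end against the lip: top crop (157,155), scene crop (600,232). Now the small bundle.

```bash
python3 -m pendant '[[[-1,35,0.3,-0.8,0],[-1,30,0,0,0],[-1,6.5,0,0,0],[-1,0,0,0,0],[0,0,0,0,0]]]' |tail -1 && python3 -m pendant '[[[1,0,0,0,0],[1,0,0,0,0],[1,0,0,0,0],[1,0,0,0,0],[1,0,0,0,0]]]' && python3 go.py && python3 -m pendant '[[[1,-15,0,0,0],[1,-30,0,0,-0.144],[1,-35,0,0,-0.144],[1,-28,0,0,-0.142],[1,0,0,0,0]]]'|tail -1; python3 go.py "[(571.2,247.3,120,94.2),(571.2,247.3,79,94.2)]"
```

```text
opening: 0.94
t: 36.28
eef_pos: [406.5, 315.6, 20.6]
eef_rot: [0.21, 1.571, 1.425]
wrist_force: [-0.4, 0.6, -0.6]
opening: 0.463
t 36.3 [406.5 315.6  20.6] yaw 69.6 open 0.463 F [-0.4  0.6 -0.6]
opening: 0.463
t 36.9 [408.3 316.7 132.2] yaw 94.2 open 0.463 F [-0.4  0.3 -0.3]
to (571.2, 247.3, 120, 94.2): turn -0.001 rad, x 12.2 y -157.4 z -81.2
to (571.2, 247.3, 79, 94.2): turn -0.000 rad, x 41.0 y 0.0 z 0.0
```

The grip is 2 mm lower than I wanted, which leaves too little tip clearance over the large bundle. I set it back down here and regrip higher.

```bash
python3 -m pendant '[[[1,35,0,0,0],[1,35,0,0,0],[1,30,0,0,0],[1,9,0,0,0],[1,0,0,0,0]]]' && python3 -m pendant '[[[1,0.8,0,0,0],[1,0,0,0,0]]]'
```

```text
t: 37.52
eef_pos: [405.9, 315.1, 19.0]
eef_rot: [2.088, 1.568, -2.552]
wrist_force: [-1.0, -0.9, 1.6]
opening: 0.461
t: 37.78
eef_pos: [406.0, 315.3, 19.0]
eef_rot: [2.14, 1.569, -2.5]
wrist_force: [-2.9, -1.8, 6.3]
opening: 0.46
```

```bash
python3 -m pendant '[[[0,-1,0,0,0],[-0.2,-1.5,0,0,0],[-0.2,-2.7,-1.5,0,0],[-0.2,0,0,0,0],[-0.2,0,0,0,0]]]'; python3 go.py "[(408,316,23,94.2)]"
```

```text
t: 38.4
eef_pos: [408.0, 315.7, 24.0]
eef_rot: [1.32, 1.571, 2.965]
wrist_force: [-0.2, -0.0, 0.4]
opening: 0.598
t 38.4 [408.  315.7  24. ] yaw 94.2 open 0.598 F [-0.2 -0.   0.4]
to (408, 316, 23, 94.2): turn 0.001 rad, x 1.0 y -0.0 z 0.3
```

```bash
python3 -m pendant '[[[1,1.5,0,0,0],[1,0,0,0,0],[1,0,0,0,0],[1,0,0,0,0],[1,0,0,0,0]]]' && python3 -m pendant '[[[1,-15,0,0,0],[1,-35,0,0,0],[1,-40,0,0,0],[1,0,0,0,0],[1,0,0,0,0]]]'; python3 go.py "[(571.2,247.3,112,94.2),(571.2,247.3,79,94.2)]"; python3 - <<'E'
from meas import *
im=vision.read_camera("scene")
cv2.imwrite("pics/s8.png",cv2.resize(im[50:180,330:480],(692,600),interpolation=cv2.INTER_CUBIC)[:,:,::-1])
E
```

```text
t: 39.02
eef_pos: [408.0, 315.7, 22.4]
eef_rot: [2.366, 1.571, -2.272]
wrist_force: [0.3, 0.7, -0.1]
opening: 0.459
t: 39.65
eef_pos: [407.8, 315.6, 112.6]
eef_rot: [-1.17, 1.571, 0.475]
wrist_force: [-0.0, -1.3, -0.5]
opening: 0.459
t 39.6 [407.8 315.6 112.6] yaw 94.3 open 0.459 F [-0.  -1.3 -0.5]
to (571.2, 247.3, 112, 94.2): turn 0.001 rad, x 0.6 y -158.0 z -80.1
to (571.2, 247.3, 79, 94.2): turn -0.000 rad, x 33.0 y 0.0 z 0.0
```

View pics/s8.png

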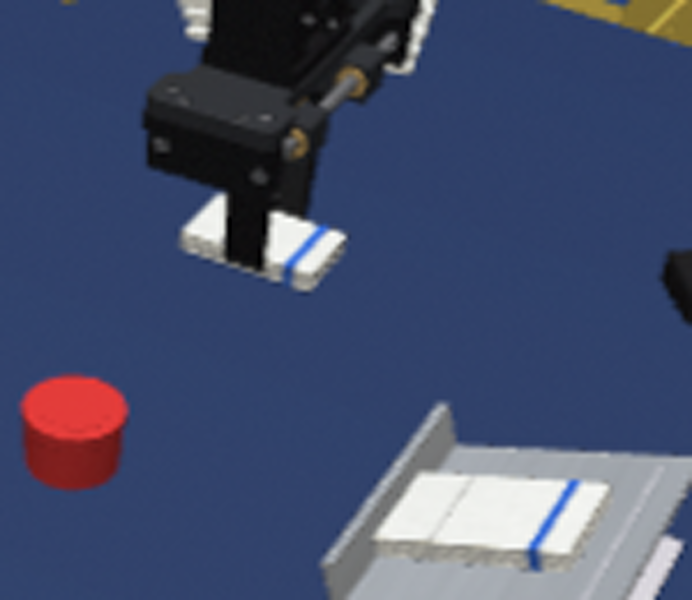

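The small bundle is held level at crop (262,245), and the large one is unmoved. I carry it over.

```bash
python3 -m pendant '[[[1,0,-31.6,-16,0],[1,0,-31.6,-16,0],[1,0,-31.6,-16,0],[1,0,-31.6,-16,0],[1,0,-31.6,-16,0]]]' |tail -1&& python3 -m pendant '[[[1,0,0,0,0],[1,20,0,0,0],[1,10,0,0,0],[1,0,0,0,0]]]'; python3 go.py "[(571.2,247.3,79,94.2)]"
```

```text
opening: 0.462
t: 40.83
eef_pos: [569.2, 247.6, 79.9]
eef_rot: [1.801, 1.566, -2.836]
wrist_force: [-0.5, -0.2, -0.2]
opening: 0.458
t 40.8 [569.2 247.6  79.9] yaw 94.3 open 0.458 F [-0.5 -0.2 -0.2]
to (571.2, 247.3, 79, 94.2): turn 0.002 rad, x 0.9 y -2.0 z -0.4
```

```bash
python3 -m pendant '[[[1,1,-2,0,0],[1,1,-1.5,-0.3,0],[1,0,0,0,0]]]'|sed -n '2p;4p' ; python3 -m pendant '[[[1,2,0,0,0],[1,0,0,0,0]]]'|sed -n '2p;4p';python3 -m pendant '[[[1,2,0,0,0],[1,0,0,0,0]]]'|sed -n '2p;4p';python3 -m pendant '[[[1,2,0,0,0],[1,0,0,0,0]]]'|sed -n '2p;4p'
```

```text
eef_pos: [575.4, 247.7, 80.9]
wrist_force: [0.0, -1.3, -1.0]
eef_pos: [574.8, 247.5, 78.3]
wrist_force: [0.3, 0.7, -0.9]
eef_pos: [575.2, 247.6, 76.9]
wrist_force: [-1.2, -0.7, 1.4]
eef_pos: [575.1, 247.6, 75.4]
wrist_force: [-2.5, -1.3, 5.3]
```

```bash
python3 -m pendant '[[[1,2,0,0,0],[1,2,0,0,0],[1,0,0,0,0]]]'|sed -n '2p;4p' ; python3 -m pendant '[[[1,2,0,0,0],[1,2,0,0,0],[1,0,0,0,0]]]'|sed -n '2p;4p';python3 -m pendant '[[[1,1.5,0,0,0],[1,0,0,0,0]]]'|sed -n '2p;4p'
```

```text
eef_pos: [575.2, 247.7, 71.5]
wrist_force: [-2.9, -0.5, 5.3]
eef_pos: [575.4, 247.7, 67.6]
wrist_force: [-2.5, -1.4, 5.8]
eef_pos: [575.6, 247.7, 66.2]
wrist_force: [-1.7, -0.7, 6.3]
```

```bash
python3 -m pendant '[[[1,1,0,0,0],[1,0,0,0,0]]]'|sed -n '2p;4p';python3 -m pendant '[[[1,0.8,0,0,0],[1,0,0,0,0]]]'|sed -n '2p;4p';python3 -m pendant '[[[1,0.7,0,0,0],[1,0,0,0,0]]]'|sed -n '2p;4p'
```

```text
eef_pos: [575.6, 247.7, 65.3]
wrist_force: [-3.0, -1.6, 6.4]
eef_pos: [575.7, 247.7, 64.6]
wrist_force: [-2.3, -0.7, 6.5]
eef_pos: [575.8, 247.7, 64.0]
wrist_force: [-2.7, -1.5, 7.0]
```

```bash
python3 -m pendant '[[[1,0.6,0,0,0],[1,0,0,0,0]]]'|sed -n '2p;4p';python3 -m pendant '[[[1,0.6,0,0,0],[1,0,0,0,0]]]'|sed -n '2p;4p'
```

```text
eef_pos: [575.8, 247.7, 63.4]
wrist_force: [-2.7, -1.1, 7.2]
eef_pos: [575.9, 247.7, 63.0]
wrist_force: [-3.0, -0.1, 7.4]
```

```bash
python3 -m pendant '[[[1,0.6,2,0,0],[1,0,0,0,0]]]'|sed -n '2p;4p';python3 -m pendant '[[[1,0.6,2,0,0],[1,0,0,0,0]]]'|sed -n '2p;4p'; python3 -m pendant '[[[1,0.5,1.5,0,0],[1,0,0,0,0]]]'|sed -n '2p;4p'
```

```text
eef_pos: [574.8, 247.9, 62.7]
wrist_force: [0.5, -0.3, 6.4]
eef_pos: [572.6, 247.8, 61.9]
wrist_force: [0.3, -0.1, 6.0]
eef_pos: [571.2, 247.7, 61.4]
wrist_force: [1.0, 0.2, 5.5]
```

```bash
python3 -m pendant '[[[1,0.5,1.5,0,0],[1,0,0,0,0]]]'|sed -n '2p;4p';python3 -m pendant '[[[1,0.4,1,0,0],[1,0,0,0,0]]]'|sed -n '2p;4p'; python3 -m pendant '[[[1,0.4,1,0,0],[1,0,0,0,0]]]'|sed -n '2p;4p'; python3 - <<'E'
from meas import *
im=vision.read_camera("scene");im2=vision.read_camera("top")
cv2.imwrite("pics/s9.png",np.hstack([cv2.resize(im[100:210,380:500],(480,440),interpolation=cv2.INTER_CUBIC),cv2.resize(im2[90:180,170:260],(310,310),interpolation=cv2.INTER_CUBIC)[:440] if 0 else cv2.resize(im2[85:195,165:245],(320,440),interpolation=cv2.INTER_CUBIC)])[:,:,::-1])
E
```

```text
eef_pos: [570.7, 247.7, 61.2]
wrist_force: [4.6, -0.1, 4.6]
eef_pos: [570.6, 247.7, 61.2]
wrist_force: [7.3, 1.3, 4.8]
eef_pos: [570.5, 247.7, 61.2]
wrist_force: [8.7, 0.3, 3.8]
```

View pics/s9.png

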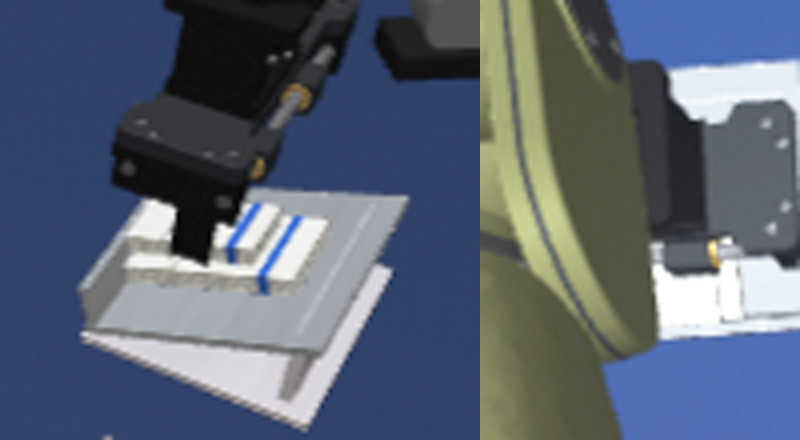

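Lip contact was felt at x=570.6, and the small bundle lies parallel on the large one at crop (215,235). I back off the lip load, press slightly, relieve and release.

```bash
python3 -m pendant '[[[1,0.8,-1.5,0,0],[1,0,0,0,0]]]'|sed -n '2p;4p'; python3 -m pendant '[[[1,-1.2,-0.8,0,0],[1,0,0,0,0]]]'|sed -n '2p;4p'
```

```text
eef_pos: [570.7, 247.7, 61.0]
wrist_force: [1.1, 0.0, 11.8]
eef_pos: [570.7, 247.7, 61.1]
wrist_force: [2.4, -0.3, 7.5]
```

```bash
python3 -m pendant '[[[1,-0.8,0,0,0],[1,0,0,0,0]]]'|sed -n '2p;4p'; python3 -m pendant '[[[0.05,-0.5,0,0,0],[-0.2,0,0,0,0],[-0.2,0,0,0,0],[-0.2,0,0,0,0]]]'|sed -n '2p;4p;5p'; python3 -m pendant '[[[-0.2,-4,0,0,0],[-0.3,-15,0,0,0],[-1,-30,0,0,0],[-1,-35,0,0,0],[-1,0,0,0,0]]]'; python3 go.py "[(400,50,250,60)]"
```

```text
eef_pos: [570.7, 247.7, 61.1]
wrist_force: [5.2, 1.3, 4.6]
eef_pos: [567.3, 246.9, 59.1]
wrist_force: [-1.2, -0.4, 2.0]
opening: 0.6
t: 47.68
eef_pos: [570.8, 248.0, 149.0]
eef_rot: [-1.322, 1.562, 0.323]
wrist_force: [0.2, -0.1, -1.0]
opening: 0.91
t 47.7 [570.8 248.  149. ] yaw 94.3 open 0.910 F [ 0.2 -0.1 -1. ]
to (400, 50, 250, 60): turn 0.598 rad, x -101.0 y 49.0 z -256.8
```

```bash
python3 -m pendant '[[[-1,-40,30,0,0],[-1,-40,40,-20,0],[-1,-20,40,-40,0],[-1,0,30,-45,0],[-1,0,20,-45,0]]]'|tail -1; python3 -m pendant '[[[-1,0,10,-45,0],[-1,0,0,-45,0],[-1,0,0,-45,0],[-1,0,0,0,0]]]'; python3 - <<'E'
from meas import *
im=vision.read_camera("scene");im2=vision.read_camera("top")
cv2.imwrite("pics/f1.png",np.vstack([np.hstack([cv2.resize(im[110:210,385:495],(440,400),interpolation=cv2.INTER_CUBIC),cv2.resize(im2[90:180,165:260],(360,400),interpolation=cv2.INTER_CUBIC)]),np.hstack([cv2.resize(im2[80:180,280:380],(200,200)),cv2.resize(im2[80:200,390:510],(200,200)),cv2.resize(im[180:400,220:460],(200,200)),cv2.resize(im2[:,:],(200,200))])])[:,:,::-1])
M=masks(im2)
for n,p in (("box",(596.7,-297,54)),("packed",(595.5,-202,54))): print(n,rect("top",im2,pix("top",p),p[2],M['white'],22))
for q in("tall_pot_c","short_pot_c","large_bundle_c","small_bundle_c"):
    for c in("top","scene"): print(q,c,[(round(d["p"],2),towrld(c,d["point"]).round().tolist()) for d in finder.mark_of(c,q)][:2])
E
```

```text
opening: 0.999
t: 48.8
eef_pos: [419.4, -51.7, 243.2]
eef_rot: [1.403, 1.57, 3.043]
wrist_force: [0.3, 0.7, -0.8]
opening: 0.998
box [ 596.8 -295.9   57.    37.   -85.7]
packed [ 606.4 -199.    89.6   72.7   88.3]
tall_pot_c top [(0.72, [635.0, -38.0, 33.0]), (0.18, [544.0, 242.0, 13.0])]
tall_pot_c scene [(0.75, [641.0, -37.0, 37.0])]
short_pot_c top [(0.82, [365.0, 205.0, 16.0]), (0.76, [642.0, 39.0, 19.0])]
short_pot_c scene [(0.8, [364.0, 202.0, 19.0]), (0.65, [646.0, 42.0, 23.0])]
large_bundle_c top [(0.71, [569.0, 246.0, 48.0]), (0.69, [582.0, 248.0, 35.0])]
large_bundle_c scene [(0.91, [264.0, -224.0, 7.0]), (0.66, [586.0, 252.0, 37.0])]
small_bundle_c top [(0.78, [574.0, 245.0, 46.0])]
small_bundle_c scene [(0.65, [571.0, 250.0, 47.0])]
```

View pics/f1.png

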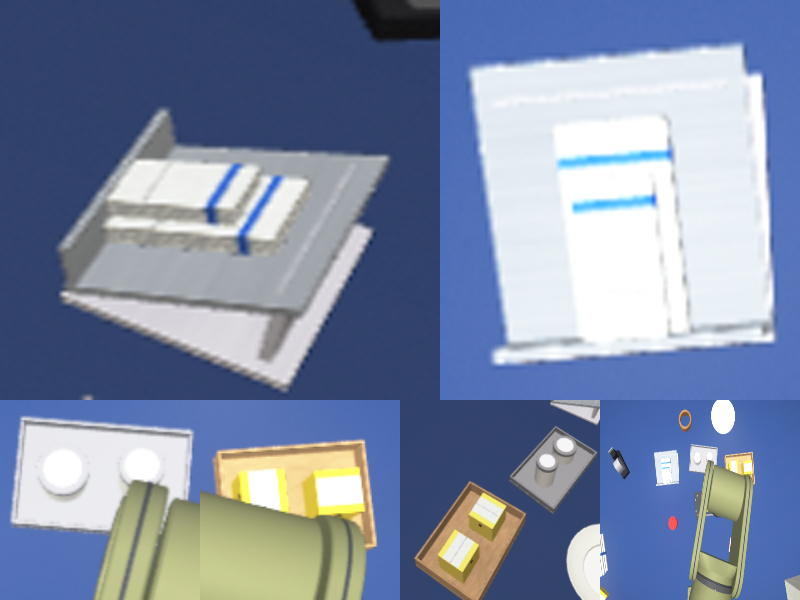

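The last picture shows:
- **Rack:** both bundles lie flat on it with their lower ends at the lip; the small one is centred once its parallax shift is allowed for.
- **Tray:** both pots stand upright.
- **Crate:** both boxes stand upright.

Handing in.

```bash
python3 -c "
from plant import workorder; print(workorder.job_done())"
```

```text
the job is handed in; nothing more can be done
None
```

The bench is tidied and the job handed in at about 49 s of the 128 s allowed, with the gripper open and clear of everything.

**What I did, in order:**
1. Stood the loose meal box upright in the free half of the crate.
2. Stood the tall pot, then the short pot, in the tray.
3. Laid the large bundle on the rack, then the small one on top of it. Each was swung flat against the slope while held, slid down until the lip pushed back on the wrist, then released.

I put the small bundle back on the bench once and regripped it about 2 mm higher, because the first grip was too low. The red pot and the pink bundle were left alone.

**Last checks:**
- **Box:** the top camera put it at (596.8, -295.9), within about 2 mm of where I released it.
- **Pots:** both show upright in the tray.
- **Bundles:** both lie parallel to the rack with their lower ends at the lip. By the gripper positions the small one is about 0.5 mm off the large one's centre line, and the picture agrees once the camera angle is allowed for.

**Checks that failed or disagreed:**
- **Camera offset:** the two cameras differed by about 4 mm on where the rack is. Lip contact agreed with the top camera, which I used.
- **Packed box:** my measurements of it after placing failed because other white areas or the arm were in the way. In the pictures it looks upright and unmoved, and it was never touched.

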